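Press the pump heads down for shipping

TASK

Get the three white pump bottles ready for packing: lightly press each black pump head all the way down with the fingertips, first on the shortest bottle, then the middle-height one, then the tallest. Press gently, and leave the bottles standing upright where they are; do not pick up, tip or shove anything, and leave all the other things alone.

Things in the scene. Friction and masses are not known exactly. Their poses are not given: they have to be found in the camera images.
- short_bottle: the shortest of three loose, standing white round pump bottles with black pump heads (all three alike in materials): 68 mm across, 85 mm to its shoulder, 139 mm to the top of the raised pump head; 250 g or so. Origin at the centre of its underside, z up.
- short_top (a point): centre of the flat round top (32 mm across) of the shortest bottle's pump head, on the bottle's axis; it goes down with the head. The top is a soft pad that gives about 1 mm per 2 N and comes back (9 mm at most). A 10 mm thick spout below the pad, its upper side 10 mm below the top, sticks out 47 mm from the axis to the bottle's -x side.
- short_pump (a joint): how far the shortest bottle's pump head is pressed down, m: 0 raised, 0.014 fully down on its hard stop (starts at 0 to 0.002). The pad's give is not counted. Stiff: it yields to about 3 N along its whole travel, and stays where it is left, it does not spring back.
- middle_bottle: the middle-height of three loose, standing white round pump bottles with black pump heads (all three alike in materials): 66 mm across, 120 mm to its shoulder, 174 mm to the top of the raised pump head; 320 g or so. Origin at the centre of its underside, z up.
- middle_top (a point): centre of the flat round top (32 mm across) of the middle-height bottle's pump head, on the bottle's axis; it goes down with the head. The top is a soft pad that gives about 1 mm per 2 N and comes back (9 mm at most). A 10 mm thick spout below the pad, its upper side 10 mm below the top, sticks out 47 mm from the axis to the bottle's -x side.
- middle_pump (a joint): how far the middle-height bottle's pump head is pressed down, m: 0 raised, 0.014 fully down on its hard stop (starts at 0 to 0.002). The pad's give is not counted. Stiff: it yields to about 3 N along its whole travel, and stays where it is left, it does not spring back.
- tall_bottle: the tallest of three loose, standing white round pump bottles with black pump heads (all three alike in materials): 64 mm across, 155 mm to its shoulder, 209 mm to the top of the raised pump head; 380 g or so. Origin at the centre of its underside, z up.
- tall_top (a point): centre of the flat round top (32 mm across) of the tallest bottle's pump head, on the bottle's axis; it goes down with the head. The top is a soft pad that gives about 1 mm per 2 N and comes back (9 mm at most). A 10 mm thick spout below the pad, its upper side 10 mm below the top, sticks out 47 mm from the axis to the bottle's -x side.
- tall_pump (a joint): how far the tallest bottle's pump head is pressed down, m: 0 raised, 0.014 fully down on its hard stop (starts at 0 to 0.002). The pad's give is not counted. Stiff: it yields to about 3 N along its whole travel, and stays where it is left, it does not spring back.
- red_bottle: red round bottle, 48 mm across, 125 mm high; loose, a bystander to leave alone. Origin at its underside (centre).
- small_bottle: small white bottle with a green screw cap and no pump, 44 mm across, 105 mm high; loose, a bystander to leave alone. Origin at its underside (centre).
- tape_roll: roll of brown tape lying flat, 96 mm across, 48 mm high; loose, a bystander to leave alone. Origin at its underside (centre).
- marker: black marker pen lying down, 16 mm thick, 130 mm long; loose, a bystander to leave alone. Origin at its underside.
- spray_bottle: blue trigger spray bottle with orange collar and white head, 72 mm across, 181 mm high; loose, a bystander to leave alone. Origin at its underside (centre).
- spray_can: bare aluminium can, 52 mm across, 150 mm high; loose, a bystander to leave alone. Origin at its underside (centre).
- glue_box: small cardboard box, 70 x 100 x 45 mm; loose, a bystander to leave alone. Origin at its underside (centre).
Things that resemble listed ones, but are neither listed nor needed, are in the scene too. Leave any red look-alike of the middle_bottle alone.

How it is judged:
On the way, in this order (a step that is already met when the one before it is completed fails the run):
1. the shortest bottle's pump head is pressed down (value of joint short_pump above 0.01 m), for 0.1 s.
2. the middle-height bottle's pump head is pressed down (value of joint middle_pump above 0.01 m), for 0.1 s.
3. the tallest bottle's pump head is pressed down (value of joint tall_pump above 0.01 m), for 0.1 s.
At the end, for the whole second after the job is handed in: All three pump heads are at least 10 of 14 mm down, having been pressed in the order shortest, middle-height, tallest; each bottle stands at rest on the table, upright within 3 degrees and within 30 mm of where it started (value of joint each of short_pump, middle_pump, tall_pump above 0.01 m and angle between each of short_bottle, middle_bottle, tall_bottle's own z axis and vertical below 0.05 rad and height (world z) of each of short_bottle, middle_bottle, tall_bottle below 0.005 m and distance of each of short_bottle, middle_bottle, tall_bottle from where it was at the start of the episode below 0.03 m and linear speed of each of short_bottle, middle_bottle, tall_bottle below 0.01 m/s); the robot touches nothing.
It fails at once if a pump head is pressed out of order (shortest, middle-height, tallest) ((value of joint short_pump below 0.01 m and value of joint any of middle_pump, tall_pump above 0.005 m) or (value of joint middle_pump below 0.01 m and value of joint tall_pump above 0.005 m)).
It fails at once if a pump bottle is lifted off the table or tipped by more than 11 degrees (height (world z) of any of short_bottle, middle_bottle, tall_bottle above 0.012 m or angle between any of short_bottle, middle_bottle, tall_bottle's own z axis and vertical above 0.2 rad).
It fails at once if a pump bottle is shoved more than 30 mm from its place (distance of any of short_bottle, middle_bottle, tall_bottle from where it was at the start of the episode above 0.03 m).
It fails at once if a pump bottle is hit or pressed with more than 30 N ((contact force between the fingers and short_bottle above 30 N or contact force between the fingers and middle_bottle above 30 N or contact force between the fingers and tall_bottle above 30 N) or (contact force between the arm and short_bottle above 30 N or contact force between the arm and middle_bottle above 30 N or contact force between the arm and tall_bottle above 30 N)).
It fails at once if a bystander is moved by more than 20 mm (distance of any of red_bottle, small_bottle, tape_roll, marker, spray_bottle, spray_can, glue_box from where it was at the start of the episode above 0.02 m).
It also fails if it takes over 51 s, if anything falls off the work surface, if the arm or the gripper's body presses on something with over 40 N, if the wrist force passes 120 N, or if a joint passes its speed limit or range.

ROBOT

A 6-joint arm with a two-finger parallel gripper is mounted at the origin on the work surface. World frame = base frame: x ahead of the robot, y to its left, z up, the work surface at z = 0. Lengths are in m, angles in rad, forces in N, time in s.
With the tool pointing down it reaches from about 0.35 to 0.875 m from the base axis. Payload 4.2 kg.
Tool frame: the origin (TCP) lies between the finger pads; the fingertips stand 22 mm ahead of it and the grasp point (between the pads) lies 3 mm ahead of it; z points along the fingers, y is the direction in which the jaws open and shut (so a half turn about z gives the same grasp; the last joint's range is limited). The gripper opens to 85 mm and grips with 20 to 120 N. Pads are 22 mm wide; open, the fingers measure 114 mm over their backs; the gripper's body (76 mm by 85 mm) begins 54 mm behind the grasp point. The pads swing forward as they close: fully open they stand 13 mm farther back than shut.
Start: joints at [1.441, 0.385, 0.008, 0, -1.194, -0.259], TCP at [0.237, 0.578, 0.253] pointing down, gripper open.
Joint ranges: [-3.14, 3.14], [-1.21, 2.06], [-1.07, 1.41], [-3.16, 2.05], [-2.99, -0.16], [-3.1, 3.1]. Speed limits (rad/s): [2.79, 2.79, 3.14, 3.14, 3.14, 3.14].

INTERFACE

Orientations are given as a 3x3 rotation matrix whose columns are the frame's x, y, z axes.
In Python, from bench import r, get_image, get_calibration gives the robot as it stands. The module is installed in compiled form; this text tells all that it offers.
- The arm moves only by the tool jog_arm, never from a script. Its argument "commands" is a list that holds one entry, the list of rows, each a list of 6 numbers: the shift along the world's x, y, z in mm, then the turn, a rotation vector about the world's x, y, z in rad. A call has 1 to 20 rows; each row is the pose to reach, as a shift and turn from the pose commanded when the call began; what a row does not reach only later rows make up. A row lasts 1/12 s, in which the tool goes at most 41.7 mm and 7.16 degrees, less where a joint would pass 70% of its speed; a pose out of reach is approached as far as the arm can. A call with a gripper value outside its range is refused whole. "hand" is the opening, from 0 (shut) to 1 (fully open), set as the call begins (left out, the last holds). The fingers move at their own pace and stop on an object; the grip force is fixed at half the most. Time passes only in rows, so rows that repeat a pose let the fingers close. It gives the time, the measured TCP pose, the force and the opening at its end, in the units of the state.
- r.get_obs(): the state, without advancing time (a new reading comes with each control period).
- get_image(name): name is "scene" or "top"; returns the picture (400x640x3 uint8, red, green, blue); there is no depth.
- get_calibration(name): a dict with "fx", "fy", "cx", "cy" (pixels), "eye" and "rotation" of the camera in the world. Camera axes: x right, y up, looking along -z (the intrinsics and any distortion apply to the point x, -y, -z); pixel columns grow to the right and rows downward; lengths in m; the calibration is good to about 2 mm. A picture is of the moment at which its call begins. get_calibration takes no time and is no camera call.
- r.hand_in(): hands the job in, once; it reports no verdict.
The state is a dict: "time": time; "joint_positions": joint angles; "joint_velocities": joint speeds; "tau": joint torques, N m; "position": TCP position; "orientation": TCP orientation; "ft_force": force on the tool from outside, world axes, zero at the start; "moment": the same for the moment, N m; "width": finger opening in m.
Only numpy, scipy, OpenCV 4.12 (cv2) and the standard library are available. Lean on these libraries where they do the work, as an engineer would, in place of code of your own. Each camera call takes 0.05 s, during which the arm holds its last target.

## Working session

There is one attempt and no reset: what is moved stays moved. The work goes in short steps, Python scripts to look and compute and a tool call to move; the robot and the scene stay as the last step left them, time stands still between calls to the robot, and variables do not carry over. Pictures are saved under pics/ and viewed, and the job is handed in when it is done.

Besides the shell and the picture viewer there is one more tool, called after "Emit:" as name(argument=value, ...), one argument or row to a line, values as JSON. jog_arm: Moves the arm, as the interface text tells. Its arguments: {"type":"object","properties":{"commands":{"type":"array"},"hand":{"type":"number"}},"required":["commands"]}

```bash
mkdir -p pics
python3 - <<'E'
from bench import r,get_image,get_calibration
import cv2
for n in("scene","top"):
    cv2.imwrite(f"pics/{n}0.png",get_image(n)[:,:,::-1]); print(n,get_calibration(n))
print(r.get_obs())
E
```

```text
scene {'fx': 391.6353068707459, 'fy': 391.6353068707459, 'cx': 316.3904643077398, 'cy': 193.87783408405141, 'eye': array([1.37831053, 0.16085995, 0.82246315]), 'rotation': array([[-0.20509714, -0.62218821,  0.75552431],
       [ 0.97866916, -0.13976439,  0.15057423],
       [ 0.01190988,  0.77029069,  0.63758169]])}
top {'fx': 417.72782917125227, 'fy': 417.72782917125227, 'cx': 325.60071714412345, 'cy': 202.06219511040305, 'eye': array([ 0.34117922, -0.01410361,  1.09737789]), 'rotation': array([[ 0.12525006,  0.96976126, -0.20946483],
       [-0.99212446,  0.12268602, -0.02524294],
       [ 0.00121878,  0.21097686,  0.9774903 ]])}
{'time': 0.1, 'joint_positions': array([ 1.44062762e+00,  3.85500286e-01,  6.78002906e-03, -4.42147660e-04,
       -1.19399693e+00, -2.58563286e-01]), 'joint_velocities': array([-0.00060021, -0.00233939,  0.00278259,  0.00090836,  0.00021924,
        0.00145866]), 'tau': array([-2.70989631e-04, -3.93321347e+01,  1.88927776e+01,  4.19796109e+00,
       -2.61112807e-03,  4.10695904e-06]), 'position': array([0.23670592, 0.57793476, 0.25232428]), 'orientation': array([[ 9.25328605e-01, -3.79165585e-01, -6.56977277e-04],
       [-3.79166143e-01, -9.25326758e-01, -1.85120904e-03],
       [ 9.39961036e-05,  1.96208021e-03, -9.99998071e-01]]), 'ft_force': array([ 0.63192587,  0.82523362, -0.05992866]), 'moment': array([ 0.03824213, -0.04255778,  0.00873572]), 'width': 0.08550753091193729}
```

View pics/scene0.png

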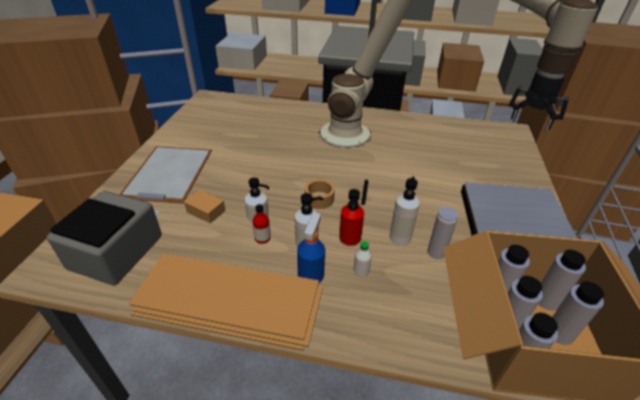

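View pics/top0.png

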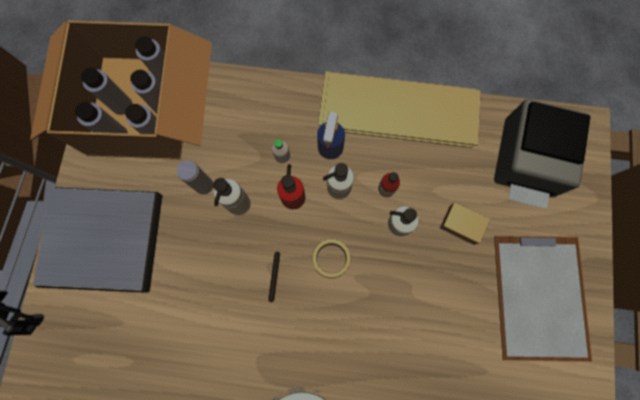

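The white pump bottles in the top view are at about (228,192) (tallest by its scene size), (340,178) and (404,220). The one at (291,191) is the red look-alike. Next I enlarge both views to confirm.

Run:
```python
import cv2,numpy as np
t=cv2.imread("pics/top0.png");s=cv2.imread("pics/scene0.png")
def f(im): return cv2.convertScaleAbs(im,alpha=1.8)
a=cv2.resize(f(t[140:240,190:260]),None,fx=5.5,fy=5.5,interpolation=cv2.INTER_CUBIC)
b=cv2.resize(f(t[150:250,315:390]),None,fx=5.5,fy=5.5,interpolation=cv2.INTER_CUBIC)[:,:205*2]
c=cv2.resize(f(t[190:240,375:445]),None,fx=5.5,fy=5.5,interpolation=cv2.INTER_CUBIC)
cv2.imwrite("pics/ct.png",np.hstack([a,b]));cv2.imwrite("pics/cs.png",c)
cv2.imwrite("pics/sc.png",cv2.resize(f(s[165:285,230:470]),None,fx=3.3,fy=3.3,interpolation=cv2.INTER_CUBIC))
```

```text
(no output)
```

View pics/ct.png

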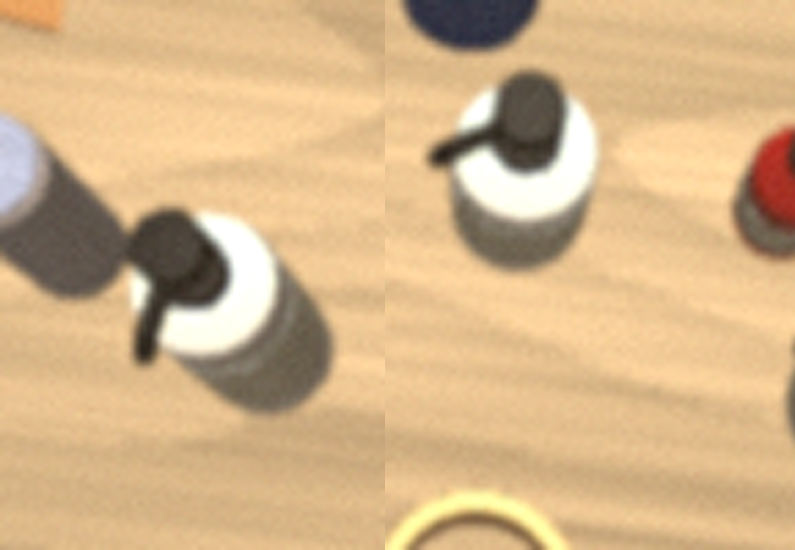

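View pics/cs.png

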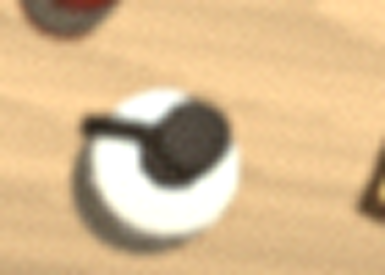

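View pics/sc.png

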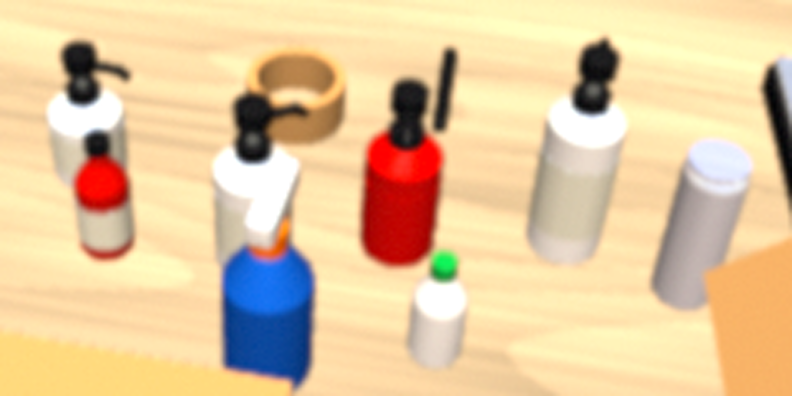

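```bash
cat > h.py <<'E'
import numpy as np
from bench import get_calibration
def bp(n,u,v,z):
    c=get_calibration(n); d=c["rotation"]@np.array([(u-c["cx"])/c["fx"],-(v-c["cy"])/c["fy"],-1]); e=c["eye"]
    return e+d*(z-e[2])/d[2]
def pj(n,p):
    c=get_calibration(n); q=c["rotation"].T@(np.array(p)-c["eye"]); return c["cx"]+c["fx"]*q[0]/-q[2], c["cy"]-c["fy"]*q[1]/-q[2]
E
python3 - <<'E'
from h import *
np.set_printoptions(precision=4,suppress=True)
T={"short":((410.1,214.2,.139),(405.5,219.6,.085),(375+92/5.5,190+124/5.5,.124)),"mid":((341.5,168.5,.174),(340.5,177.6,.12),(315+50/5.5,150+155/5.5,.159)),"tall":((220.9,184.7,.209),(227.6,191.8,.155),(190+146/5.5,140+352/5.5,.194))}
for k,v in T.items():
    for q in v: print(k,bp("top",*q))
    p=bp("top",*v[0]); u=pj("scene",p); print(" scene",u,"crop",(u[0]-230)*3.3,(u[1]-165)*3.3)
E
```

```text
short [ 0.5425 -0.1886  0.139 ]
short [ 0.539  -0.1883  0.085 ]
short [ 0.5442 -0.1477  0.124 ]
 scene (np.float64(253.8935224315789), np.float64(179.05886676408363)) crop 78.84862402421037 46.39426032147598
mid [ 0.622  -0.0167  0.174 ]
mid [ 0.6153 -0.0171  0.12  ]
mid [0.5982 0.0207 0.159 ]
 scene (np.float64(306.1891482538431), np.float64(195.48436793639513)) crop 251.42418923768219 100.59841419010392
tall [0.5414 0.2417 0.209 ]
tall [0.5387 0.2388 0.155 ]
tall [0.5002 0.2477 0.194 ]
 scene (np.float64(410.6696414098362), np.float64(179.59351278330178)) crop 596.2098166524594 48.15859218489586
```

The three candidates agree in both views:

| Bottle | Top view (px) | Head position (m) |
|---|---|---|
| short | (410,214) | (0.542, -0.188) |
| middle | (341,168) | (0.620, -0.017) |
| tall | (221,185) | (0.541, 0.241) |

The shoulder-derived axes differ by 3–7 mm. Projecting the head points into the scene view lands on the heads. I'll shut the gripper, rise and travel to the short bottle.

Emit:
jog_arm(
  commands=[
    [[0,0,20,0,0,0],[0,0,45,0,0,0],[4,-10,60,0,0,0],[14,-35,60,0,0,0],[28,-70,60,0,0,0],[42,-105,60,0,0,0],[56,-140,60,0,0,0],[70,-175,60,0,0,0],[84,-210,60,0,0,0],[98,-245,60,0,0,0],[112,-280,60,0,0,0],[126,-315,60,0,0,0],[140,-350,60,0,0,0],[154,-385,60,0,0,0],[168,-420,60,0,0,0],[182,-455,60,0,0,0],[196,-490,60,0,0,0],[210,-525,60,0,0,0],[220,-550,60,0,0,0],[224,-560,60,0,0,0]],
  ],
  hand=0,
)

```text
time: 1.77
position: [0.4613, 0.0156, 0.3128]
orientation: [[0.924, -0.382, -0.001], [-0.382, -0.924, -0.001], [-0.001, 0.001, -1.0]]
ft_force: [0.1, 0.8, -0.2]
width: -0.0001
```

Emit:
jog_arm(
  commands=[
    [[6,-15,0,0,0,0],[18,-45,0,0,0,0],[32,-80,0,0,0,0],[46,-115,0,0,0,0],[60,-150,0,0,0,0],[72,-182,0,0,0,0],[78,-199,0,0,0,0],[80,-204,0,0,0,0],[80,-204,-20,0,0,0],[80,-204,-45,0,0,0],[80,-204,-70,0,0,0],[80,-204,-95,0,0,0],[80,-204,-110,0,0,0],[80,-204,-118,0,0,0],[80,-204,-123,0,0,0],[80,-204,-123,0,0,0],[80,-204,-123,0,0,0]],
  ],
)

```text
time: 3.18
position: [0.5415, -0.1853, 0.1913]
orientation: [[0.926, -0.378, 0.002], [-0.378, -0.926, -0.0], [0.002, -0.0, -1.0]]
ft_force: [-0.2, 0.3, -0.3]
width: -0.0003
```

```bash
cat > look.py <<'E'
import sys,cv2,numpy as np
from bench import r,get_image
from h import *
n=sys.argv[1]; o=r.get_obs(); print(o["time"],o["position"],o["ft_force"])
tip=o["position"]+o["orientation"][:,2]*.022
out=[]
for cam in("scene","top"):
    im=cv2.convertScaleAbs(get_image(cam)[:,:,::-1].copy(),alpha=1.8); u,v=pj(cam,tip); print(cam,u,v)
    u,v=int(u),int(v); x0,y0=max(u-35,0),max(v-45,0); c=cv2.resize(im[y0:y0+90,x0:x0+70],(70*5,90*5),interpolation=cv2.INTER_CUBIC); print("origin",x0,y0); out.append(c)
cv2.imwrite(f"pics/{n}.png",np.hstack(out))
E
python3 look.py s1
```

```text
3.1833 [ 0.54151461 -0.18534734  0.19125529] [-0.17513127  0.26529096 -0.25310524]
scene 254.1324617557289 170.44959477848562
origin 219 125
top 411.30948208709754 212.01428401978882
origin 376 167
```

View pics/s1.png

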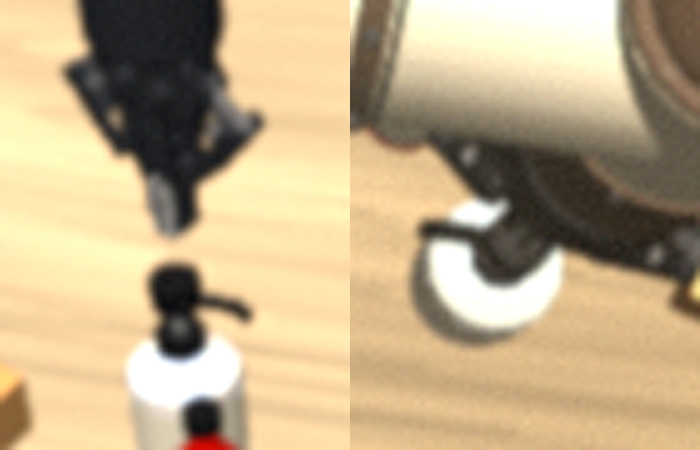

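Scene view: the shut fingertips at crop (173,235) stand about 25–30 mm straight above the short head at (173,268). They are well aligned, so I descend.

Emit:
jog_arm(
  commands=[
    [[0,-2,-6,0,0,0],[0,-2,-14,0,0,0],[0,-2,-20,0,0,0],[0,-2,-24,0,0,0],[0,-2,-26,0,0,0],[0,-2,-28,0,0,0],[0,-2,-30,0,0,0],[0,-2,-31,0,0,0],[0,-2,-32,0,0,0],[0,-2,-33,0,0,0],[0,-2,-34,0,0,0],[0,-2,-35,0,0,0],[0,-2,-36,0,0,0],[0,-2,-36,0,0,0],[0,-2,-36,0,0,0]],
  ],
)

```text
time: 4.53
position: [0.541, -0.1877, 0.1544]
orientation: [[0.925, -0.379, 0.0], [-0.379, -0.925, -0.0], [0.0, -0.0, -1.0]]
ft_force: [-1.4, -0.1, 2.5]
width: 0.0
```

Emit:
jog_arm(
  commands=[
    [[0,0,-1,0,0,0],[0,0,-2,0,0,0],[0,0,-3,0,0,0],[0,0,-4,0,0,0],[0,0,-5,0,0,0],[0,0,-6,0,0,0],[0,0,-7,0,0,0],[0,0,-8,0,0,0],[0,0,-9,0,0,0],[0,0,-10,0,0,0],[0,0,-10,0,0,0],[0,0,-10,0,0,0],[0,0,-10,0,0,0]],
  ],
)

```text
time: 5.62
position: [0.541, -0.1877, 0.1446]
orientation: [[0.925, -0.379, 0.0], [-0.379, -0.925, -0.0], [0.0, 0.0, -1.0]]
ft_force: [-1.2, -0.0, 4.3]
width: -0.0002
```

Emit:
jog_arm(
  commands=[
    [[0,0,-1,0,0,0],[0,0,-2,0,0,0],[0,0,-2,0,0,0],[0,0,-2,0,0,0],[0,0,-2,0,0,0]],
  ],
)

```text
time: 6.03
position: [0.541, -0.1877, 0.1432]
orientation: [[0.925, -0.379, 0.001], [-0.379, -0.925, -0.0], [0.001, 0.0, -1.0]]
ft_force: [-1.8, 0.5, 8.0]
width: 0.0002
```

The force rose to 8 N over the last 2 mm, at 2 N/mm, so the short pump is on its hard stop. I lift and go to the middle bottle.

Emit:
jog_arm(
  commands=[
    [[0,0,3,0,0,0],[0,0,15,0,0,0],[0,0,45,0,0,0],[0,0,80,0,0,0],[0,0,115,0,0,0],[0,0,140,0,0,0],[5,11,150,0,0,0],[16,34,150,0,0,0],[32,69,150,0,0,0],[48,103,150,0,0,0],[64,138,150,0,0,0],[75,162,150,0,0,0],[79,170,145,0,0,0],[79,171,130,0,0,0],[79,171,110,0,0,0],[79,171,95,0,0,0],[79,171,87,0,0,0],[79,171,84,0,0,0],[79,171,84,0,0,0],[79,171,84,0,0,0]],
  ],
)

```text
time: 7.7
position: [0.6202, -0.0168, 0.2268]
orientation: [[0.925, -0.379, 0.001], [-0.379, -0.925, -0.0], [0.001, -0.0, -1.0]]
ft_force: [-0.5, 1.2, 0.3]
width: 0.0001
```

```bash
python3 look.py m1
```

```text
7.7 [ 0.62022382 -0.01682369  0.22678902] [-0.51593011  1.15283351  0.30336518]
scene 306.22822529674744 185.71375145560597
origin 271 140
top 342.00942976605677 165.2764422835894
origin 307 120
```

View pics/m1.png

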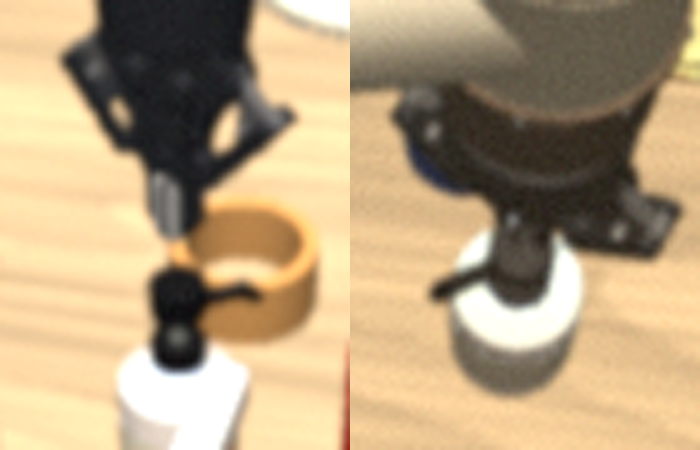

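The shut fingertips at crop (175,235) stand over the middle head at (177,275), with clear space around. The top view agrees. I press.

Emit:
jog_arm(
  commands=[
    [[0,0,-6,0,0,0],[0,0,-14,0,0,0],[0,0,-20,0,0,0],[0,0,-24,0,0,0],[0,0,-26,0,0,0],[0,0,-28,0,0,0],[0,0,-30,0,0,0],[0,0,-31,0,0,0],[0,0,-32,0,0,0],[0,0,-33,0,0,0],[0,0,-34,0,0,0],[0,0,-35,0,0,0],[0,0,-36,0,0,0],[0,0,-37,0,0,0],[0,0,-37,0,0,0]],
  ],
)

```text
time: 9.05
position: [0.62, -0.0167, 0.1893]
orientation: [[0.925, -0.379, 0.0], [-0.379, -0.925, -0.0], [0.0, -0.0, -1.0]]
ft_force: [0.2, 0.4, 2.8]
width: 0.0
```

Emit:
jog_arm(
  commands=[
    [[0,0,-1,0,0,0],[0,0,-2,0,0,0],[0,0,-3,0,0,0],[0,0,-4,0,0,0],[0,0,-5,0,0,0],[0,0,-6,0,0,0],[0,0,-7,0,0,0],[0,0,-8,0,0,0],[0,0,-9,0,0,0],[0,0,-10,0,0,0],[0,0,-10,0,0,0],[0,0,-10,0,0,0],[0,0,-10,0,0,0]],
  ],
)

```text
time: 10.13
position: [0.62, -0.0167, 0.1797]
orientation: [[0.925, -0.379, 0.001], [-0.379, -0.925, -0.0], [0.0, -0.0, -1.0]]
ft_force: [-0.9, -0.5, 3.6]
width: 0.0001
```

Emit:
jog_arm(
  commands=[
    [[0,0,-1,0,0,0],[0,0,-2,0,0,0],[0,0,-2,0,0,0],[0,0,-2,0,0,0],[0,0,-2,0,0,0]],
  ],
)

```text
time: 10.55
position: [0.6201, -0.0167, 0.1783]
orientation: [[0.925, -0.379, 0.001], [-0.379, -0.925, -0.0], [0.001, -0.0, -1.0]]
ft_force: [-1.9, 0.4, 7.5]
width: -0.0
```

The middle pump is on its stop too (7.5 N, stiffening). Next is the tall bottle.

Emit:
jog_arm(
  commands=[
    [[0,0,3,0,0,0],[0,0,15,0,0,0],[0,0,45,0,0,0],[0,0,80,0,0,0],[0,0,115,0,0,0],[0,0,140,0,0,0],[-3,10,150,0,0,0],[-10,33,150,0,0,0],[-20,66,150,0,0,0],[-30,100,150,0,0,0],[-41,134,150,0,0,0],[-52,168,150,0,0,0],[-62,201,150,0,0,0],[-71,232,150,0,0,0],[-77,251,150,0,0,0],[-79,257,145,0,0,0],[-79,258,130,0,0,0],[-79,258,112,0,0,0],[-79,258,98,0,0,0],[-79,258,92,0,0,0]],
  ],
)

```text
time: 12.22
position: [0.5392, 0.2404, 0.2652]
orientation: [[0.925, -0.38, -0.006], [-0.38, -0.925, -0.003], [-0.005, 0.005, -1.0]]
ft_force: [0.3, 0.7, -0.9]
width: 0.0001
```

Emit:
jog_arm(
  commands=[
    [[0,0,-4,0,0,0],[0,0,-6,0,0,0],[0,0,-6,0,0,0]],
  ],
)

```text
time: 12.47
position: [0.541, 0.2412, 0.2632]
orientation: [[0.925, -0.379, -0.0], [-0.379, -0.925, -0.0], [-0.0, 0.0, -1.0]]
ft_force: [-0.4, 0.4, 0.7]
width: -0.0001
```

```bash
python3 look.py t1
```

```text
12.4667 [0.54100454 0.24115755 0.26315792] [-0.36918908  0.42764466  0.66851656]
scene 412.5613500722516 169.3922293479721
origin 377 124
top 217.4162315914685 181.08572871511274
origin 182 136
```

View pics/t1.png

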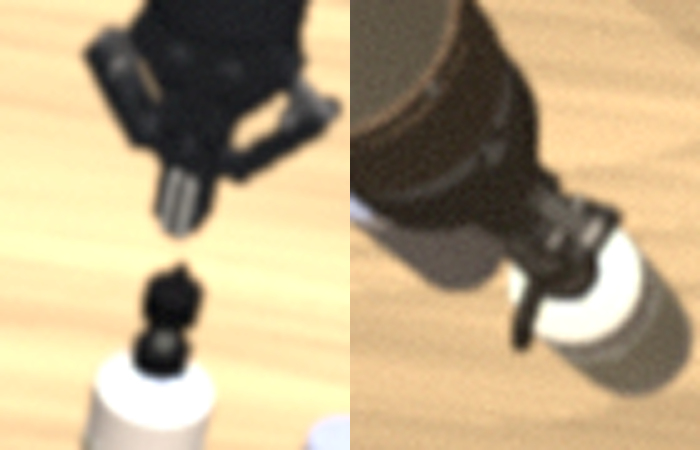

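The tips at crop (180,232) lie on the tall bottle's axis line, through the shoulder (157,390) and head (172,285). They are aligned, so I press.

Emit:
jog_arm(
  commands=[
    [[0,0,-6,0,0,0],[0,0,-14,0,0,0],[0,0,-20,0,0,0],[0,0,-24,0,0,0],[0,0,-26,0,0,0],[0,0,-28,0,0,0],[0,0,-30,0,0,0],[0,0,-31,0,0,0],[0,0,-32,0,0,0],[0,0,-33,0,0,0],[0,0,-34,0,0,0],[0,0,-35,0,0,0],[0,0,-36,0,0,0],[0,0,-37,0,0,0],[0,0,-38,0,0,0],[0,0,-38,0,0,0]],
  ],
)

```text
time: 13.9
position: [0.541, 0.2414, 0.2254]
orientation: [[0.925, -0.379, 0.001], [-0.379, -0.925, 0.0], [0.0, -0.0, -1.0]]
ft_force: [-0.2, -0.4, 3.3]
width: -0.0001
```

Emit:
jog_arm(
  commands=[
    [[0,0,-1,0,0,0],[0,0,-2,0,0,0],[0,0,-3,0,0,0],[0,0,-4,0,0,0],[0,0,-5,0,0,0],[0,0,-6,0,0,0],[0,0,-7,0,0,0],[0,0,-8,0,0,0],[0,0,-9,0,0,0],[0,0,-10,0,0,0],[0,0,-10,0,0,0],[0,0,-10,0,0,0],[0,0,-10,0,0,0]],
  ],
)

```text
time: 14.98
position: [0.541, 0.2414, 0.2155]
orientation: [[0.925, -0.379, 0.0], [-0.379, -0.925, 0.0], [0.0, -0.0, -1.0]]
ft_force: [0.1, -1.1, 3.8]
width: -0.0
```

Emit:
jog_arm(
  commands=[
    [[0,0,-1,0,0,0],[0,0,-2,0,0,0],[0,0,-2,0,0,0],[0,0,-2,0,0,0],[0,0,-2,0,0,0]],
  ],
)

```text
time: 15.4
position: [0.541, 0.2414, 0.2141]
orientation: [[0.925, -0.379, 0.001], [-0.379, -0.925, 0.0], [0.001, -0.001, -1.0]]
ft_force: [-0.2, 0.0, 5.5]
width: 0.0003
```

Emit:
jog_arm(
  commands=[
    [[0,0,3,0,0,0],[0,0,15,0,0,0],[0,0,45,0,0,0],[0,0,80,0,0,0],[0,0,115,0,0,0],[-8,8,130,0,0,0],[-25,25,135,0,0,0],[-50,50,135,0,0,0],[-75,75,135,0,0,0],[-100,100,135,0,0,0],[-125,125,135,0,0,0],[-150,150,135,0,0,0],[-170,170,135,0,0,0],[-180,180,135,0,0,0],[-180,180,135,0,0,0],[-180,180,135,0,0,0],[-180,180,135,0,0,0]],
  ],
)

```text
time: 16.82
position: [0.3613, 0.4207, 0.3478]
orientation: [[0.925, -0.38, -0.001], [-0.38, -0.925, -0.001], [-0.0, 0.001, -1.0]]
ft_force: [-0.1, -0.7, -1.2]
width: 0.0004
```

Run:
```python
import cv2,numpy as np
from bench import get_image
f=lambda im:cv2.convertScaleAbs(im,alpha=1.8)
s0=cv2.imread("pics/scene0.png");s=get_image("scene")[:,:,::-1];t=get_image("top")[:,:,::-1];t0=cv2.imread("pics/top0.png")
g=lambda im:cv2.resize(f(im),(780,290),interpolation=cv2.INTER_CUBIC)
cv2.imwrite("pics/cmp.png",np.vstack([g(s0[165:260,225:480]),g(s[165:260,225:480])]))
cv2.imwrite("pics/cmpt.png",np.vstack([g(t0[145:245,170:440]),g(t[145:245,170:440])]))
```

```text
(no output)
```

View pics/cmp.png

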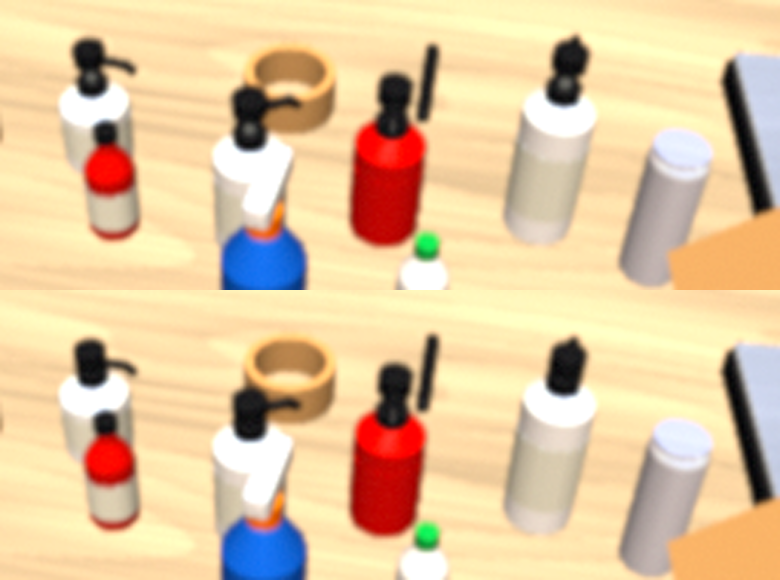

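View pics/cmpt.png

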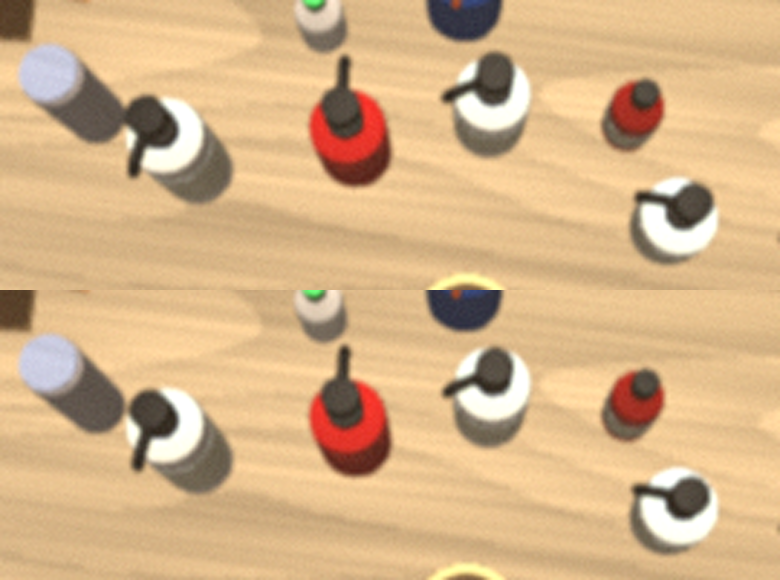

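Before (upper) and after (lower): all three black heads are down to the collars, at scene crop (90,350), (250,400) and (567,350). The bottle bodies, the red look-alike and the other things are where they were. I hand in.

```bash
python3 -c "
from bench import r
print(r.get_obs()['time'],r.get_obs()['ft_force']); print(r.hand_in())"
```

```text
16.9167 [ 0.17435943 -0.78079873 -0.35372284]
the job is handed in; nothing more can be done
None
```

I pressed the short, middle and tall pump heads all the way down, in that order, with the shut fingertips. I then backed the arm off and handed the job in at 16.9 s; it gave no verdict.

**Presses:** The last force readings were 8.0 N (short), 7.5 N (middle) and 5.5 N (tall). Each time the force stayed near 3 N during travel and rose over the last 2 mm, as it should on the hard stop. The tall head's rise was the smallest, but its fingertip depth of about 17 mm fits 14 mm of travel plus the pad's give.

**Final pictures:** The before-and-after pictures show all three heads down and the bottles upright. Neither the bottles nor the other things visible in those views moved noticeably, and the arm touches nothing.

**What disagreed:** The shoulder-based bottle positions differed from the head-based ones by 3–7 mm, most on the middle bottle. I used the head-based points because they matched in both cameras.

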